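# Zero the bench comparator on the master bar, then gauge the blue spacer

## Robot

A 7-joint arm with a two-finger parallel gripper is mounted at the origin on the work surface. World frame = base frame: x ahead of the robot, y to its left, z up, the work surface at z = 0. Lengths are in m, angles in rad, forces in N, time in s.
With the tool pointing down it reaches from about 0.4 to 0.85 m from the base axis. Payload 4.5 kg.
Tool frame: the origin (TCP) lies midway between the tips of the shut fingers; the grasp point (between the pads) lies 19 mm behind it; z points along the fingers, y is the line along which they close (so a half turn about z gives the same grasp; the last joint's range is limited). The gripper opens to 88 mm and grips with 3 to 60 N. Pads are 18 mm wide; open, the fingers measure 123 mm over their backs; the gripper's body (75 mm by 187 mm) begins 45 mm behind the grasp point.
Start: joints at [1.369, 0.689, -0.195, 1.565, 0.157, 0.902, -0.215], TCP at [0.146, -0.608, 0.239] pointing down, gripper open.
Joint ranges: [-3.01, 3.01], [-0.46, 2.08], [-1.47, 1.51], [0.13, 2.56], [-1, 4.14], [0.04, 2.09], [-2.66, 2.66]. Speed limits (rad/s): [2.57, 2.57, 3.14, 3.14, 3.14, 3.14, 3.14].

## Interface

Orientations are given as a unit quaternion [x, y, z, w].
In Python, from plant import r, eyes, finish_job gives the robot as it stands. The module is installed in compiled form; this text tells all that it offers.
- The arm moves only by the tool move_arm, never from a script. Its argument "motion" is a list of rows, each a list of 7 numbers: the shift along the tool's x, y, z in mm, then the turn, a rotation vector about the tool's x, y, z in degrees, then the closure, from 0 (fully open) to 1 (shut). A call has 1 to 5 rows; each row is the pose to reach, as a shift and turn from the pose commanded when the call began, along the tool's axes at that moment; what a row does not reach only later rows make up. A row lasts 1/8 s, in which the tool goes at most 62.5 mm and 10.7 degrees, less where a joint would pass 70% of its speed; a pose out of reach is approached as far as the arm can. A call with a gripper value outside its range is refused whole. The fingers move at their own pace and stop on an object; "newtons" is the grip in N (left out, the last holds). Time passes only in rows, so rows that repeat a pose let the fingers close. It gives the time, the measured TCP pose, the force, the opening and the grip force at its end, in the units of the state.
- r.get_state(): the state, without advancing time (a new reading comes with each control period).
- eyes.snapshot(name): name is "scene" or "top" or "wrist"; returns a dict with "frame" (400x640x3 uint8, red, green, blue), "z_map" (400x640 float32, m along the optical axis (not along the pixel's ray), 0 where there is no reading), "intrinsics" (3x3 intrinsics, pixels), "world_to_cam" (4x4, takes a point from world to camera coordinates). Camera axes: x right, y down, z forward; pixel columns grow to the right and rows downward; lengths in m; the calibration is good to about 2 mm. A picture is of the moment at which its call begins.
- finish_job(): hands the job in; it is judged then, once.
The state is a dict: "clock": time; "q": joint angles; "qd": joint speeds; "joint_torque": joint torques, N m; "tool_pos": TCP position; "eef_rot": TCP orientation; "contact_force": force on the tool from outside, world axes, zero at the start; "moment": the same for the moment, N m; "opening": opening from 0.0 (shut) to 1.0 (fully open); "finger_force": force on a finger pad.
Only numpy, scipy, OpenCV 4.12 (cv2) and the standard library are available. Lean on these libraries where they do the work, as an engineer would, in place of code of your own. Each camera call takes 0.05 s, during which the arm holds its last target. There are 200 camera calls.

## Task

Slide the plain aluminium master bar (yellow band) nose-first under the comparator's tip until it rests against the red stop, and move the head down or up by its orange knob so that the red needle rests on the green zero mark. Then take the master out and lay it back on the cork mat, and slide the blue spacer bar (white band) in against the red stop in its place, leaving the head as you set it so that the needle shows the spacer's true difference. Be gentle: do not bang the bars into the stop, lean hard on the stand or drive the tip to the end of its travel, do not knock the other things on the bench, and let go of everything at the end.

Things in the scene. Friction and masses are not known exactly. Their poses are not given: they have to be found in the camera images.
- stand: Fixed comparator stand. Dark steel base plate, top face 14 mm above the bench, x = -150 to +115 mm, 100 mm wide. Origin on the bench right below the measuring tip; +x is the way a bar slides in, z up. Two aluminium guide rails, 12 mm high, inner faces at y = +-14 mm, from x = -40 to +40 mm, flaring outwards towards x = -62 mm. Steel column at x = 82 to 106 mm, top at 164 mm.
- nest (a point): Point on the base plate's top face where the centre of a bar's underside lies when the bar is home (nose against the red stop, between the rails); 30 mm before the tip's axis, 75 mm before the stop's face. Axes as the stand. A bar counts as home with x within -3 to +2 mm, y within 3.5 mm, flat on the plate.
- head (a joint): Height setting of the blue head on its column, m: 0 at the top, growing as the head goes DOWN, to 0.045. Friction holds it wherever it is left: about 10 N on the knob drives it down, about 18 N lifts it, and the tip's spring adds to or eases this. The head is 50 mm wide (y), x = -14 to +112 mm of the stand; its underside is 104 mm above the bench at 0, its top 32 mm higher.
- knob (a point): Centre of the top face of the orange knob on the head: 22 mm diameter, 26 mm tall, 58 mm behind the tip (stand +x), its top 58 mm above the head's underside. It moves with the head: push it down with closed fingers, or grasp it and move it down or up.
- plunger (a joint): How far the sprung tip (brass ball, 12 mm, under the head on the stand's z axis) is pushed up into the head, m: 0 free, 0.005 = ZERO on the dial, 0.012 end of travel. Spring about 0.5 N plus 0.35 N per mm. The free tip hangs about 29 mm below the head's underside, but by up to 4 mm more or less from set-up to set-up, so only contact tells where it touches.
- master_mid (a point): Centre (half-way up) of the master bar: plain aluminium, yellow band, 150 (x) x 24 (y) x 36 (z) mm, about 0.34 kg. +x end = nose: the top slopes down 25 degrees over the last 30 mm to 22 mm height, to wedge under the tip. When home, the tip rests on its flat top 30 mm from the centre towards the nose. Grasp across y near the tail, 50 to 60 mm from the centre, to stay clear of the head.
- spacer_mid (a point): Centre (half-way up) of the blue spacer bar to be gauged: blue, white band, 150 (x) x 24 (y) x 38 (z) mm, 2 mm taller than the master, about 0.34 kg, same shape, nose (24 mm high) at +x. On a zeroed head it reads about 0.007. The zeroed head's free tip hangs about 7 mm below its top: slide the sloped nose in under the tip against the spring (up to about 15 N along the bar).
- mat: Fixed cork mat 210 (x) x 200 (y) x 4 mm; origin at the centre of its underside. Both bars start on it side by side, 84 mm apart, either one on either side, noses roughly to the mat's +x. The master must go back on it: centre within 50 mm (x) and 90 mm (y) of the mat's centre, lying on its underside.
- spool: Bystander: green solder spool, 60 mm across, 50 mm tall.
- battery: Bystander: small blue and black block battery, 27 x 18 x 48 mm, standing.
- pcb: Bystander: green circuit board, 80 x 60 mm.
- jar: Bystander: clear jar with red cap, 56 mm across, 70 mm tall.
- screwdriver: Bystander: orange-handled screwdriver, 170 mm long.
- offcut: Bystander: black plastic offcut block, 60 x 24 x 30 mm.
- dial (a point): Centre of the white dial, 47 mm across, on top of the head. Its red needle turns clockwise (seen from above) 0.35 rad per mm of plunger; at plunger 5 mm it points at the broad green zero mark, on the side towards stand -x. Black ticks are 1 mm apart. Past zero means a taller part.
- stop: Red stop block fixed on the stand's base plate, 44 mm wide, 16 mm high. Origin at the middle of its front face's lower edge, 45 mm behind the tip's axis (stand +x); the bars' noses rest against this face.
Mind the look-alikes: they are no part of the job. What is meant by the part that bears spacer_mid is not pink, and is the smaller of those in its own colour.

How it is judged:
On the way, in this order (a step that is already met when the one before it is completed fails the run):
1. the master bar is home under the tip and, with the fingers off, the needle rests on zero (within 1 mm of plunger travel) (x of master_mid in the frame of nest between -0.003 and 0.002 m and y of master_mid in the frame of nest between -0.0035 and 0.0035 m and z of master_mid in the frame of nest between 0.0165 and 0.0195 m and angle between the x axis of master_mid and the x axis of nest, either way round below 0.06 rad and angle between master_mid's own z axis and vertical below 0.04 rad and value of joint plunger between 0.004 and 0.006 m and contact force between stand and the fingers below 0.3 N), for 0.3 s.
2. the master bar lies on the cork mat again, released (x of master_mid in the frame of mat between -0.05 and 0.05 m and y of master_mid in the frame of mat between -0.09 and 0.09 m and z of master_mid in the frame of mat between 0.0205 and 0.0235 m and angle between master_mid's own z axis and vertical below 0.05 rad and contact force between the fingers and master below 0.3 N), for 0.2 s.
At the end, for the whole second after the job is handed in: Spacer bar home in the nest (nose within 3 mm of the red stop, between the rails, flat on the base), plunger reading 7 mm within 1.5 mm on it, head left alone; master bar flat on the cork mat (centre within 50 mm in x, 90 mm in y of the mat's centre) (x of spacer_mid in the frame of nest between -0.003 and 0.002 m and y of spacer_mid in the frame of nest between -0.0035 and 0.0035 m and z of spacer_mid in the frame of nest between 0.0175 and 0.0205 m and angle between the x axis of spacer_mid and the x axis of nest, either way round below 0.06 rad and angle between spacer_mid's own z axis and vertical below 0.04 rad and value of joint plunger between 0.0055 and 0.0085 m and x of master_mid in the frame of mat between -0.05 and 0.05 m and y of master_mid in the frame of mat between -0.09 and 0.09 m and z of master_mid in the frame of mat between 0.0205 and 0.0235 m and angle between master_mid's own z axis and vertical below 0.05 rad and linear speed of each of master, spacer below 0.01 m/s); the robot touches nothing.
It fails at once if the tip is driven to the end of its travel (plunger above 11 mm) (value of joint plunger above 0.011 m).
It fails at once if a bystander is moved more than 30 mm (distance of any of spool, battery, pcb, jar, screwdriver, offcut from where it was at the start of the episode above 0.03 m).
It fails at once if the stand is pushed with more than 50 N by the fingers (contact force between the fingers and stand above 50 N).
It fails at once if a bar is banged into the red stop with more than 50 N (contact force between any of master, spacer and stop above 50 N).
It also fails if it takes over 72 s, if anything falls off the work surface, if the arm or the gripper's body presses on something with over 40 N, if the wrist force passes 120 N, or if a joint passes its speed limit or range.

## Working session

There is one attempt and no reset: what is moved stays moved. The work goes in short steps, Python scripts to look and compute and a tool call to move; the robot and the scene stay as the last step left them, time stands still between calls to the robot, and variables do not carry over. Pictures are saved under pics/ and viewed, at most 10 in all, crops included, and the job is handed in when it is done.

Besides the shell and the picture viewer there is one more tool, called after ">>>" as name(argument=value, ...) on one line, values as JSON. move_arm: Moves the arm, as the interface text tells. Its arguments: {"type":"object","properties":{"motion":{"type":"array","items":{"type":"array","items":{"type":"number"}}},"newtons":{"type":"number"}},"required":["motion"]}

```bash
mkdir -p pics; cat > h.py <<'E'
import numpy as np, cv2
from scipy.spatial.transform import Rotation as R
from plant import r, eyes, finish_job
def save(s,name,crop=None,scale=1):
    f=s["frame"][:,:,::-1]
    if crop: f=f[crop[1]:crop[3],crop[0]:crop[2]]
    cv2.imwrite("pics/"+name,cv2.resize(f,None,fx=scale,fy=scale,interpolation=cv2.INTER_CUBIC))
def ray(s,u,v):
    T=np.linalg.inv(s["world_to_cam"]); d=T[:3,:3]@np.linalg.inv(s["intrinsics"])@np.array([u,v,1.]); return T[:3,3],d
def onz(s,u,v,z):
    o,d=ray(s,u,v); return o+d*(z-o[2])/d[2]
def cloud(s):
    K=s["intrinsics"];z=s["z_map"];v,u=np.mgrid[:z.shape[0],:z.shape[1]]
    P=np.stack([(u-K[0,2])/K[0,0]*z,(v-K[1,2])/K[1,1]*z,z],-1)
    T=np.linalg.inv(s["world_to_cam"]); return P@T[:3,:3].T+T[:3,3]
def proj(s,p):
    c=s["world_to_cam"][:3,:3]@np.array(p)+s["world_to_cam"][:3,3]; q=s["intrinsics"]@c; return q[:2]/q[2]
def delta(pos,yaw=None,down=True):
    """shift in tool axes (mm) and rotvec (deg) from the present pose to world pos; tool pointing down, tool y axis at world angle yaw"""
    st=r.get_state(); Rt=R.from_quat(st["eef_rot"]); d=Rt.inv().apply(np.array(pos)-st["tool_pos"])*1e3
    out=[np.round(d,1)]
    if yaw is not None:
        best=None
        for k in (0,np.pi):
            a=yaw+k; y=np.array([np.cos(a),np.sin(a),0]); z=np.array([0,0,-1.]); x=np.cross(y,z)
            rv=(Rt.inv()*R.from_matrix(np.stack([x,y,z],1))).as_rotvec(degrees=True)
            if best is None or np.linalg.norm(rv)<np.linalg.norm(best): best=rv
        out.append(np.round(best,1))
    return out
E
python3 - <<'E'
from h import *
a=eyes.snapshot("top");b=eyes.snapshot("scene")
save(a,"top0.png",None,1.25);save(b,"scene0.png",None,1.25)
np.savez("top0.npz",**a);np.savez("scene0.npz",**b)
for s in(a,b):print(np.linalg.inv(s["world_to_cam"]).round(3),s["intrinsics"][0])
print({k:np.round(v,3) for k,v in r.get_state().items()})
E
```

```text
[[-0.003 -0.99   0.141  0.333]
 [-1.     0.003  0.004 -0.091]
 [-0.004 -0.141 -0.99   1.224]
 [ 0.     0.     0.     1.   ]] [405.36252368   0.         319.71395221]
[[-0.664  0.557 -0.499  1.355]
 [ 0.748  0.502 -0.434  0.653]
 [ 0.009 -0.661 -0.75   1.397]
 [ 0.     0.     0.     1.   ]] [491.01988157   0.         318.77098559]
{'clock': np.float64(0.1), 'q': array([ 1.369,  0.69 , -0.195,  1.566,  0.157,  0.903, -0.215]), 'qd': array([ 0.001, -0.001, -0.001, -0.002, -0.002,  0.001,  0.   ]), 'joint_torque': array([-4.0000e-03, -5.2850e+01, -1.2710e+00, -1.5384e+01, -5.2000e-02,
        2.0000e-03,  0.0000e+00]), 'tool_pos': array([ 0.146, -0.607,  0.238]), 'eef_rot': array([ 0.993,  0.118, -0.   , -0.001]), 'contact_force': array([ 0.432, -0.179, -0.191]), 'moment': array([ 0.012, -0.031, -0.031]), 'finger_force': np.float64(0.0), 'opening': np.float64(1.001)}
```

View pics/top0.png

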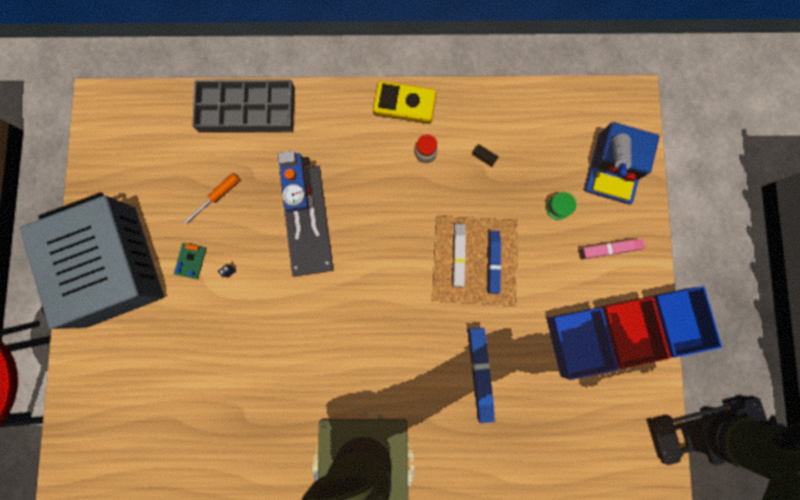

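View pics/scene0.png

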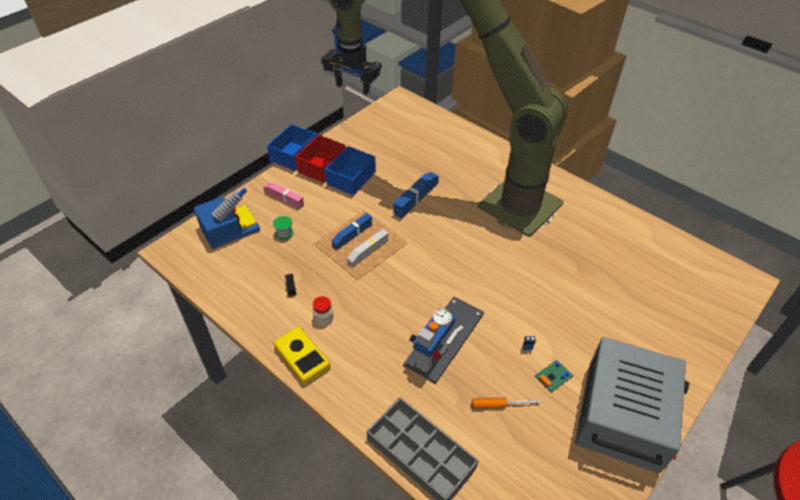

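The top view shows the stand at about (305,215), with its entry towards the robot, and the mat at (475,260). The master is at (460,255) and the small blue spacer at (494,262). The larger blue bar at (482,372) and the pink bar are decoys. Next I'll measure.

```bash
python3 - <<'E'
from h import *
def load(n): return dict(np.load(n))
a=load("top0.npz");b=load("scene0.npz")
hsvA=cv2.cvtColor(a["frame"],cv2.COLOR_RGB2HSV);P=cloud(a)
def rect(m,z,name,s=a):
    n,l,st,c=cv2.connectedComponentsWithStats(m.astype(np.uint8)); k=1+np.argmax(st[1:,4])
    v,u=np.nonzero(l==k); Q=np.array([onz(s,x,y,z) for x,y in zip(u,v)])
    rc=cv2.minAreaRect((Q[:,:2]*1e3).astype(np.float32)); print(name,len(u),np.round(rc[0],1),np.round(rc[1],1),round(rc[2],1),"ctr pix",c[k].round(1), "medz",np.median(P[l==k][:,2]).round(4))
    return l==k
U,V=np.meshgrid(np.arange(640),np.arange(400))
def win(x0,y0,x1,y1): return (U>x0/1.25)&(U<x1/1.25)&(V>y0/1.25)&(V<y1/1.25)
H,S,Vv=[hsvA[...,i] for i in range(3)]
m=win(270,150,340,285)&(Vv<110)&(S<90); rect(m&(P[...,2]<.022),.014,"plate")
m=win(470,220,520,305)&(H>100)&(H<130)&(S>120); rect(m,.042,"spacer")
bl=win(445,215,475,295)&(S<60)&(Vv>90); rect(bl,.04,"master")
m=win(425,205,525,310)&(P[...,2]<.012)&(H<25)&(S>60); 
m=win(270,140,345,285)&(P[...,2]>.02)&(P[...,2]<.034);print("railpts",m.sum()); 
m=win(270,140,345,285)&(H>100)&(H<130)&(S>120); rect(m,.13,"headtop")
m=win(270,140,345,285)&(H>5)&(H<15)&(S>180); rect(m,.16,"knob")
m=win(280,180,310,212)&(S<60)&(Vv>150); rect(m,.136,"dial")
# heights along bars
for n,(x0,y0,x1,y1) in dict(m=(459,222,461,290),s=(493,228,496,296)).items():
    for y in np.linspace(y0,y1,8): 
        u=int((x0+(x1-x0)*.5)/1.25);v=int(y/1.25);print(n,P[v,u].round(3),end=' ')
    print()
# plate edges in scene
Pb=cloud(b); hb=cv2.cvtColor(b["frame"],cv2.COLOR_RGB2HSV)
save(a,"c1.png",(210,110,280,225),5); 
w=(Pb[...,2]>.008)&(Pb[...,2]<.02)&(hb[...,2]<110)&(hb[...,1]<90)
w&=(Pb[...,0]>.3)&(Pb[...,0]<.75)&(Pb[...,1]>.0)&(Pb[...,1]<.3); rect(w,.014,"plate-scene",b)
w=(Pb[...,0]>.3)&(Pb[...,0]<.75)&(Pb[...,1]>-.05)&(Pb[...,1]<.3)&((hb[...,0]<5)|(hb[...,0]>172))&(hb[...,1]>140)
n,l,st,c=cv2.connectedComponentsWithStats(w.astype(np.uint8));print(st,[Pb[l==k].mean(0).round(3) for k in range(1,n)])
save(b,"c2.png",(310,225,400,310),6)
E
```

```text
plate 1758 [571.2 142.2] [260.   96.4] 8.5 ctr pix [247.7 185.8] medz 0.0134
spacer 195 [ 497.9 -309.3] [20.6 76.9] 88.4 ctr pix [395.5 198.4] medz 0.0411
master 233 [ 514.9 -226.1] [23.6 80.9] 88.8 ctr pix [367.3 192.8] medz 0.0382
railpts 216
headtop 203 [655.8 153.4] [82.  48.5] 8.3 ctr pix [235.5 139.4] medz 0.13
knob 44 [644.1 151.5] [19.2 16.8] 89.8 ctr pix [231.6 139.1] medz 0.1558
dial 212 [605.  149.5] [44.2 44.7] 45.1 ctr pix [233.8 155.1] medz 0.1407
m [ 0.568 -0.234  0.006] m [ 0.537 -0.23   0.038] m [ 0.513 -0.229  0.039] m [ 0.493 -0.229  0.038] m [ 0.468 -0.228  0.042] m [ 0.445 -0.228  0.037] m [ 0.421 -0.227  0.045] m [ 0.4   -0.231  0.003] 
s [ 0.552 -0.316  0.005] s [ 0.523 -0.31   0.034] s [ 0.501 -0.308  0.042] s [ 0.477 -0.307  0.043] s [ 0.453 -0.307  0.042] s [ 0.43  -0.306  0.042] s [ 0.407 -0.305  0.042] s [ 0.388 -0.311  0.004] 
plate-scene 989 [578.3 146.2] [264.8  97.5] 8.3 ctr pix [358.9 272.1] medz -0.0
[[     0      0    640    400 255972]
 [   346    281      6      7     28]] [array([0.642, 0.167, 0.025])]
```

View pics/c1.png

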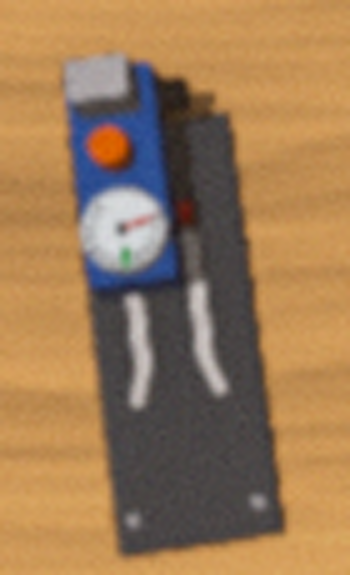

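```bash
python3 - <<'E'
from h import *
print(delta([.43,-.227,.24],np.radians(88.5)))
print(r.get_state()["q"])
E
```

```text
[array([ 365.2, -303.2,   -1.5]), array([-0.1,  0. , 15. ])]
[ 1.36878658  0.68984504 -0.19450446  1.56620066  0.15733165  0.90253748
 -0.21509674]
```

>>> move_arm(motion=[[365,-303,0,0,0,15,0],[365,-303,0,0,0,15,0],[365,-303,0,0,0,15,0],[365,-303,0,0,0,15,0],[365,-303,0,0,0,15,0]])

```text
clock: 0.72
tool_pos: [0.3341, -0.3557, 0.2386]
eef_rot: [1.0, -0.013, 0.0, -0.0]
contact_force: [0.9, 0.0, -0.2]
opening: 1.001
finger_force: 0.0
```

>>> move_arm(motion=[[93,-131,0,0,0,0,0],[93,-131,0,0,0,0,0],[93,-131,0,0,0,0,0],[93,-131,0,0,0,0,0]])

```text
clock: 1.23
tool_pos: [0.4315, -0.2258, 0.2385]
eef_rot: [1.0, -0.01, 0.0, -0.001]
contact_force: [-0.3, -0.4, 0.1]
opening: 1.0
finger_force: 0.0
```

```bash
python3 - <<'E'
from h import *
s=eyes.snapshot("wrist");np.savez("w1.npz",**s);save(s,"w1.png")
T=np.linalg.inv(s["world_to_cam"]);st=r.get_state();print(T.round(3),s["intrinsics"][0],st["tool_pos"])
E
```

```text
[[-0.018 -0.958 -0.286  0.505]
 [-1.     0.017  0.007 -0.226]
 [-0.002  0.286 -0.958  0.384]
 [ 0.     0.     0.     1.   ]] [351.47090552   0.         317.65381383] [ 0.42984498 -0.22798422  0.23848449]
```

View pics/w1.png

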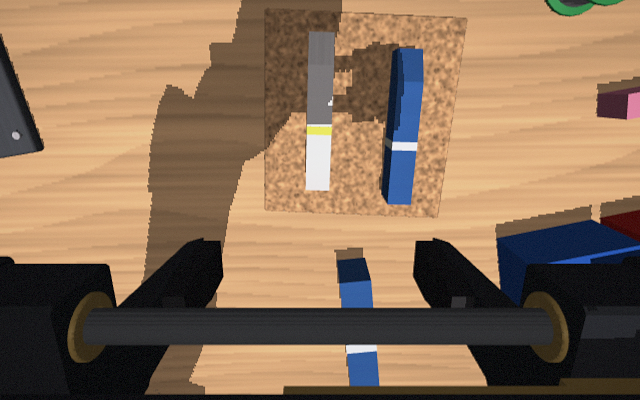

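The wrist view shows the master with its band at (319,131), its tail edge at v≈190 and its nose at v≈30. The spacer's band is at (402,146). The noses point up, which is +x.

```bash
cat >> h.py <<'E'
def bar(s,mask,ztop):
    """centre & axis of a bar from its top face mask: rays on ztop plane"""
    n,l,st,c=cv2.connectedComponentsWithStats(mask.astype(np.uint8)); k=1+np.argmax(st[1:,4])
    v,u=np.nonzero(l==k); Q=np.array([onz(s,x,y,ztop)[:2]*1e3 for x,y in zip(u,v)])
    rc=cv2.minAreaRect(Q.astype(np.float32)); return np.round(rc[0],1),np.round(rc[1],1),round(rc[2],1),Q
E
python3 - <<'E'
from h import *
s=dict(np.load("w1.npz"));P=cloud(s);Z=P[...,2];hs=cv2.cvtColor(s["frame"],cv2.COLOR_RGB2HSV);H,S,V=[hs[...,i].astype(int) for i in range(3)]
U,W=np.meshgrid(np.arange(640),np.arange(400))
reg=(W<225)&(U>270)&(U<460)
yb=reg&(H>22)&(H<35)&(S>120)&(V>100); v,u=np.nonzero(yb);print("yellow",onz(s,u.mean(),v.mean(),.040).round(4),len(u),np.median(Z[yb]))
m=reg&(Z>.034)&(U<350);c=bar(s,m,.040);print("master top",c[:3])
Q=c[3];print(np.percentile(Q[:,0],[0,100]))
for xs in(430,460,490,515):
    q=Q[abs(Q[:,0]-xs)<3];print(xs,q[:,1].min().round(1),q[:,1].max().round(1))
wb=(U>370)&(U<440)&reg&(S<60)&(V>150)&(Z>.03);v,u=np.nonzero(wb);print("white",onz(s,u.mean(),v.mean(),.042).round(4),np.median(Z[wb]))
m=reg&(Z>.039)&(U>360);c=bar(s,m,.042);print("spacer top",c[:3]);Q=c[3]
for xs in(410,440,470,500):
    q=Q[abs(Q[:,0]-xs)<3];print(xs,q[:,1].min().round(1),q[:,1].max().round(1))
# mat corners
for p in((265,10),(466,19),(437,216),(265,209)):print(onz(s,*p,.004).round(3))
E
```

```text
yellow [ 0.4675 -0.2263  0.04  ] 188 0.0398195496555592
master top (array([ 473.8, -226.5]), array([ 24.8, 133.3]), 88.1)
[407.14112027 540.62115175]
430 -236.8 -212.8
460 -237.1 -213.6
490 -238.3 -215.4
515 -240.3 -217.0
white [ 0.4488 -0.3092  0.042 ] 0.04172328621688354
spacer top (array([ 454.9, -308.9]), array([ 24.8, 128.4]), 87.6)
410 -319.2 -294.9
440 -320.5 -296.7
470 -321.6 -297.5
500 -323.2 -298.9
[ 0.58  -0.176  0.004]
[ 0.569 -0.373  0.004]
[ 0.364 -0.36   0.004]
[ 0.376 -0.163  0.004]
```

```bash
python3 - <<'E'
from h import *
print(delta([.427,-.225,.010],np.radians(87.8)))
E
```

```text
[array([ -2.8,  -2.9, 228.5]), array([-0. ,  0. ,  0.9])]
```

>>> move_arm(motion=[[-3,-3,60,0,0,-1,0],[-3,-3,120,0,0,-1,0],[-3,-3,180,0,0,-1,0],[-3,-3,215,0,0,-1,0],[-3,-3,228,0,0,-1,0]])

```text
clock: 1.9
tool_pos: [0.4246, -0.2271, 0.0089]
eef_rot: [1.0, -0.006, -0.002, -0.0]
contact_force: [0.1, 0.4, -0.3]
opening: 0.998
finger_force: 0.0
```

>>> move_arm(motion=[[0,0,0,0,0,0,0.5],[0,0,0,0,0,0,1],[0,0,0,0,0,0,1],[0,0,0,0,0,0,1],[0,0,0,0,0,0,1]], newtons=25)

```text
clock: 2.52
tool_pos: [0.4269, -0.2259, 0.0111]
eef_rot: [1.0, -0.004, 0.0, 0.0]
contact_force: [-0.9, 0.2, 0.1]
opening: 0.457
finger_force: 0.0
```

>>> move_arm(motion=[[0,0,0,0,0,1.7,1],[0,0,0,0,0,1.7,1],[0,0,0,0,0,1.7,1],[0,0,0,0,0,1.7,1],[0,0,0,0,0,1.7,1]], newtons=25)

```text
clock: 3.15
tool_pos: [0.4267, -0.2258, 0.0108]
eef_rot: [1.0, -0.019, 0.0, 0.0]
contact_force: [0.1, 0.2, 2.0]
opening: 0.271
finger_force: 25.0
```

>>> move_arm(motion=[[0,0,-40,0,0,0,1],[0,0,-100,0,0,0,1],[0,-30,-150,0,0,0,1],[0,-85,-165,0,0,-5,1],[0,-140,-165,0,0,-10.6,1]])

```text
clock: 3.78
tool_pos: [0.4323, -0.0849, 0.1768]
eef_rot: [0.997, 0.074, 0.001, 0.0]
contact_force: [1.4, 0.2, -3.3]
opening: 0.268
finger_force: 25.0
```

```bash
python3 - <<'E'
from h import *
print(delta([.41,.118,.175],np.radians(98.4)))
E
```

```text
[array([   8. , -204. ,    1.7]), array([ 0. , -0.1,  0.1])]
```

>>> move_arm(motion=[[8,-60,0,0,0,0,1],[8,-120,0,0,0,0,1],[8,-175,0,0,0,0,1],[8,-204,0,0,0,0,1],[8,-204,0,0,0,0,1]])

```text
clock: 4.4
tool_pos: [0.409, 0.1196, 0.1753]
eef_rot: [0.997, 0.076, -0.001, -0.0]
contact_force: [-0.2, -0.7, -2.7]
opening: 0.272
finger_force: 25.0
```

```bash
python3 - <<'E'
from h import *
s=eyes.snapshot("wrist");np.savez("w2.npz",**s);save(s,"w2.png",None,1.25)
st=r.get_state();print(st["tool_pos"],st["eef_rot"])
E
```

```text
[0.4092199  0.11753328 0.17533579] [ 9.97207517e-01  7.46757455e-02 -7.87005841e-04  2.85699552e-04]
```

View pics/w2.png

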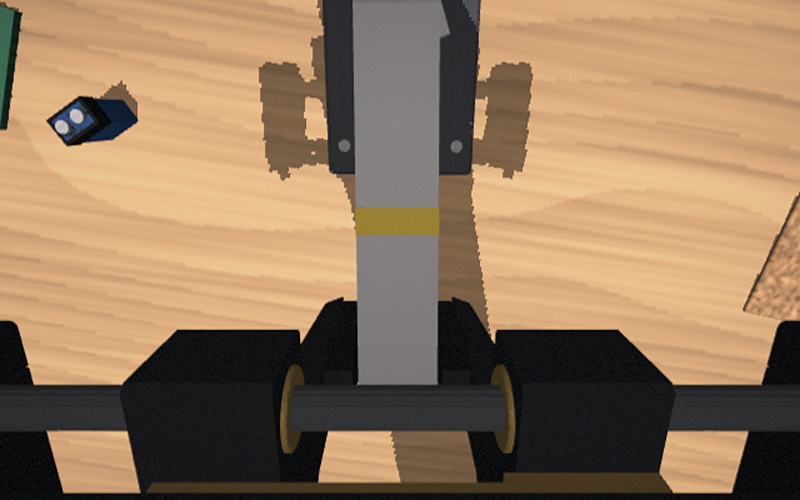

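The wrist view shows the held bar centred at u≈397 with its band at (397,221). The plate tail edge is at v≈172, running from u=330 to u=472, and the screws are at (344,146) and (456,146).

```bash
python3 - <<'E'
from h import *
s=dict(np.load("w2.npz"));P=cloud(s);Z=P[...,2];f=s["frame"].astype(int)
A=lambda u,v,z:onz(s,u/1.25,v/1.25,z)[:2]*1e3
sc=[A(344,146,.014),A(456,146,.014)];print("screws",np.round(sc,1),"mid",np.mean(sc,0).round(1))
pl=(Z>.009)&(Z<.019)&(f.max(2)<90)
L=[];Rr=[]
for v in range(5,130):
    u=np.nonzero(pl[v])[0]
    u=u[(u>230)&(u<400)]
    if len(u)>4:
        L.append(onz(s,u.min()-.5,v,.014)[:2]*1e3);Rr.append(onz(s,u.max()+.5,v,.014)[:2]*1e3)
def fit(Q):
    Q=np.array(Q,np.float32);vx,vy,x,y=cv2.fitLine(Q,cv2.DIST_HUBER,0,.1,.01).ravel()
    return np.degrees(np.arctan2(vy*np.sign(vx),abs(vx))),y+vy/vx*(480-x)
print("edges yaw, y@480",fit(L),fit(Rr))
T=[]
for u in list(range(268,283))+list(range(354,374)):
    v=np.nonzero(pl[:160,u])[0]
    if len(v)>5:T.append(onz(s,u,v.max()+.5,.014)[:2]*1e3)
T=np.array(T);print("tail edge",T[[0,8,-8,-1]].round(1))
# bar
ry=s["frame"];m=(Z>.17)&(Z<.23);n,l,st,c=cv2.connectedComponentsWithStats(m.astype(np.uint8))
zt=np.median(Z[200:300,285:350]);zt2=[np.median(Z[v,300:340]) for v in(20,100,150,200,280)];print("bar top z",zt,zt2)
bc=[]
for v in range(40,290,10):
    u=np.nonzero((abs(Z[v]-.205)<.02))[0]
    if len(u)>10: 
        p=onz(s,(u.min()+u.max())/2,v,np.median(Z[v,300:340]))[:2]*1e3;bc.append(p)
bc=np.array(bc);print("bar axis",fit(bc),bc[[0,-1]])
hs=cv2.cvtColor(s["frame"],cv2.COLOR_RGB2HSV);yb=(hs[...,0]>20)&(hs[...,0]<35)&(hs[...,1]>120)&(Z>.17);v,u=np.nonzero(yb);print("band",onz(s,u.mean(),v.mean(),np.median(Z[yb])))
E
```

```text
screws [[453.8 164.4]
 [465.6  88.8]] mid [459.7 126.6]
edges yaw, y@480 (np.float32(8.594963), np.float32(179.8132)) (np.float32(8.445501), np.float32(79.94844))
tail edge [[434.5 168.4]
 [435.6 161.6]
 [446.8  84.1]
 [447.7  78.1]]
bar top z 0.20098140450347657 [np.float64(0.18691133007907612), np.float64(0.19189401770849096), np.float64(0.19479048250526582), np.float64(0.19806726782339468), np.float64(0.20313080622366775)]
bar axis (np.float32(9.062569), np.float32(131.94203)) [[497.75631206 134.60460333]
 [413.63667443 121.3620987 ]]
band [0.43241367 0.12179484 0.19685454]
```

>>> move_arm(motion=[[-8,1.7,50,0,0,0.5,1],[-8,1.7,100,0,0,0.5,1],[-8,1.7,125,0,0,0.5,1],[-8,1.7,138,0,0,0.5,1],[-8,1.7,145,0,0,0.5,1]])

```text
clock: 5.08
tool_pos: [0.4103, 0.1133, 0.0449]
eef_rot: [0.997, 0.074, -0.01, 0.004]
contact_force: [-1.4, -1.0, 1.0]
opening: 0.27
finger_force: 25.0
```

>>> move_arm(motion=[[0,0,3,0,0,0,1],[0,0,6,0,0,0,1],[0,0,9,0,0,0,1],[0,0,9,0,0,0,1]])

```text
clock: 5.58
tool_pos: [0.4124, 0.1149, 0.0378]
eef_rot: [0.997, 0.073, -0.011, 0.003]
contact_force: [-1.4, -1.2, 0.1]
opening: 0.271
finger_force: 25.0
```

```bash
python3 - <<'E'
from h import *
s=eyes.snapshot("wrist");np.savez("w3.npz",**s);save(s,"w3.png",None,1.25)
st=r.get_state();print(st["tool_pos"],st["eef_rot"],st["contact_force"])
E
```

```text
[0.41249665 0.11503641 0.03790385] [ 0.99723563  0.07343962 -0.01074499  0.00350331] [-0.43779897 -1.08463291 -0.30901391]
```

View pics/w3.png

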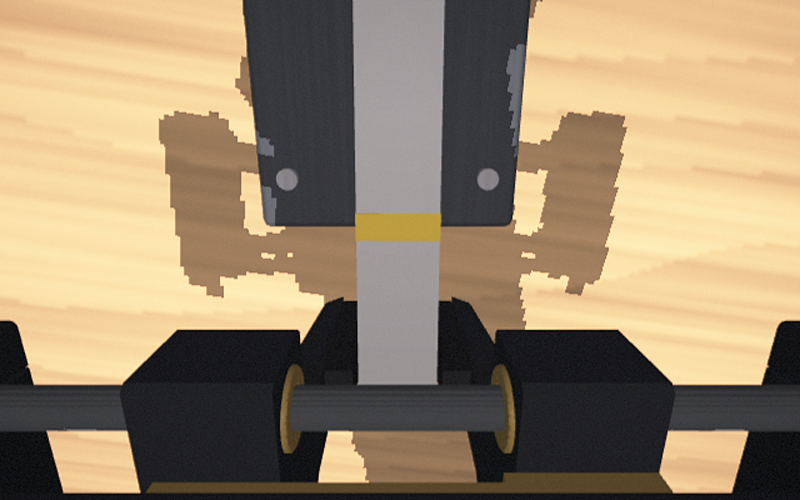

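The arm reached its inner reach limit and tilted slightly. The view shows the band at (398,227) and the screws at (287,180) and (488,180). I'll go forward, straighten the tool and measure again.

```bash
python3 - <<'E'
from h import *
print(delta([.436,.123,.05],np.radians(98.5)),r.get_state()["q"].round(2))
E
```

```text
[array([ 24.1,  -4.4, -12.7]), array([ 0.3,  1.3, -0.1])] [-0.35  0.87 -0.04  2.26  0.85  0.04 -2.65]
```

>>> move_arm(motion=[[24,-4.5,-13,0.3,1.3,0,1],[24,-4.5,-13,0.3,1.3,0,1],[24,-4.5,-13,0.3,1.3,0,1]])

```text
clock: 6.0
tool_pos: [0.4348, 0.1238, 0.05]
eef_rot: [0.997, 0.075, -0.0, -0.0]
contact_force: [-0.0, -0.8, -3.7]
opening: 0.271
finger_force: 25.0
```

```bash
cat > m.py <<'E'
from h import *
import sys
s=eyes.snapshot("wrist");np.savez(sys.argv[1]+".npz",**s);save(s,sys.argv[1]+".png",None,1.25)
st=r.get_state();print(st["tool_pos"].round(4),st["eef_rot"].round(4),st["contact_force"].round(1),st["q"].round(2))
P=cloud(s);Z=P[...,2];f=s["frame"].astype(int)
pl=(Z>.008)&(Z<.019)&(f.max(2)<100);L=[];Rr=[];B=[]
def fit(Q):
    Q=np.array(Q,np.float32);vx,vy,x,y=cv2.fitLine(Q,cv2.DIST_HUBER,0,.1,.01).ravel()
    return np.degrees(np.arctan2(vy*np.sign(vx),abs(vx))).round(2),(y+vy/vx*(480-x)).round(1)
zt=[]
for v in range(5,280,3):
    u=np.nonzero(pl[v])[0];u=u[(u>150)&(u<480)]
    if v<140 and len(u)>20: L.append(onz(s,u.min()-.5,v,.014)[:2]*1e3);Rr.append(onz(s,u.max()+.5,v,.014)[:2]*1e3)
    z=Z[v,300:335];z0=np.median(z);c=Z[v]; 
    u=np.nonzero(abs(c-z0)<.006)[0];u=u[(u>250)&(u<390)]
    if len(u)>30:B.append(onz(s,(u.min()+u.max())/2,v,z0)[:2]*1e3);zt.append((B[-1][0].round(0),round(z0*1e3,1)))
if len(L)>5:print("plate",fit(L),fit(Rr))
print("bar",fit(B),zt[::12])
E
python3 m.py w4
```

```text
[0.4346 0.1237 0.05  ] [ 9.972e-01  7.510e-02 -5.000e-04 -1.000e-04] [-0.5  0.6 -3.8] [-0.3   0.85 -0.14  2.21  0.84  0.14 -2.64]
plate (np.float32(8.18), np.float32(179.4)) (np.float32(8.29), np.float32(80.3))
bar (np.float32(8.66), np.float32(131.7)) [(np.float64(534.0), np.float64(65.4)), (np.float64(523.0), np.float64(67.1)), (np.float64(511.0), np.float64(68.0)), (np.float64(500.0), np.float64(69.8)), (np.float64(487.0), np.float64(71.5)), (np.float64(475.0), np.float64(73.2)), (np.float64(462.0), np.float64(74.8)), (np.float64(448.0), np.float64(76.6))]
```

>>> move_arm(motion=[[-6,1.8,4,0,0,0.3,1],[-6,1.8,9,0,0,0.3,1],[-6,1.8,14,0,0,0.3,1],[-6,1.8,18,0,0,0.3,1],[-6,1.8,18,0,0,0.3,1]])

```text
clock: 6.68
tool_pos: [0.4304, 0.1218, 0.0326]
eef_rot: [0.997, 0.073, -0.0, -0.0]
contact_force: [-1.0, -0.3, -0.5]
opening: 0.267
finger_force: 25.0
```

```bash
python3 m.py w5
```

```text
[0.4305 0.1218 0.0327] [ 9.973e-01  7.280e-02 -2.000e-04 -5.000e-04] [-1.7 -1.3 -0.9] [-0.35  0.88 -0.04  2.23  0.85  0.04 -2.65]
plate (np.float32(8.6), np.float32(179.1)) (np.float32(8.44), np.float32(80.3))
bar (np.float32(8.42), np.float32(130.2)) [(np.float64(529.0), np.float64(52.1)), (np.float64(518.0), np.float64(52.9)), (np.float64(507.0), np.float64(54.0)), (np.float64(495.0), np.float64(55.1)), (np.float64(483.0), np.float64(55.9)), (np.float64(471.0), np.float64(57.5)), (np.float64(458.0), np.float64(58.5)), (np.float64(444.0), np.float64(59.5))]
```

View pics/w5.png

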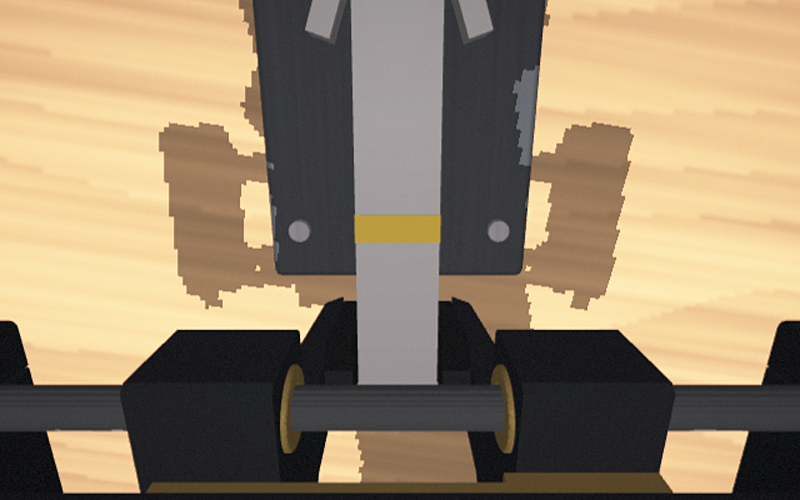

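The flared rails at (325,15) and (470,15) straddle the bar, which is centred at u≈398. The nose is resting on the plate between the rails. I'll lower the bar flat while moving forward.

>>> move_arm(motion=[[4,0,3,0,0,0,1],[8,0,6,0,0,0,1],[12,0,9,0,0,0,1],[16,0,11.5,0,0,0,1],[20,0,11.5,0,0,0,1]])

```text
clock: 7.35
tool_pos: [0.4497, 0.1245, 0.0212]
eef_rot: [0.997, 0.073, -0.001, -0.0]
contact_force: [-1.2, -1.1, 0.7]
opening: 0.268
finger_force: 25.0
```

```bash
python3 m.py w6
```

```text
[0.4511 0.1247 0.0212] [ 9.974e-01  7.250e-02  1.000e-04 -5.000e-04] [-0.9 -0.1  0. ] [-0.31  0.91 -0.09  2.17  0.85  0.1  -2.64]
plate (np.float32(8.17), np.float32(179.2)) (np.float32(8.4), np.float32(80.4))
bar (np.float32(8.41), np.float32(130.0)) [(np.float64(546.0), np.float64(49.6)), (np.float64(536.0), np.float64(49.4)), (np.float64(526.0), np.float64(49.4)), (np.float64(515.0), np.float64(49.5)), (np.float64(503.0), np.float64(49.6)), (np.float64(491.0), np.float64(49.7)), (np.float64(478.0), np.float64(49.4)), (np.float64(464.0), np.float64(49.5))]
```

>>> move_arm(motion=[[10,0,0,0,0,0,1],[20,0,0,0,0,0,1],[30,0,0,0,0,0,1],[40,0,0,0,0,0,1],[48,0,0,0,0,0,1]])

```text
clock: 8.02
tool_pos: [0.4984, 0.1315, 0.0212]
eef_rot: [0.997, 0.072, -0.0, -0.0]
contact_force: [-0.8, 0.4, -0.9]
opening: 0.272
finger_force: 25.0
```

>>> move_arm(motion=[[1,0,0,0,0,0,1],[2,0,0,0,0,0,1],[3,0,0,0,0,0,1],[4,0,0,0,0,0,1],[5,0,0,0,0,0,1]])

```text
clock: 8.65
tool_pos: [0.5026, 0.1325, 0.0212]
eef_rot: [0.997, 0.073, -0.0, -0.0]
contact_force: [-0.4, 0.6, -0.2]
opening: 0.27
finger_force: 25.0
```

```bash
python3 - <<'E'
from h import *
s=eyes.snapshot("wrist");np.savez("w7.npz",**s);save(s,"w7.png",None,1.25)
st=r.get_state();print(st["tool_pos"].round(4),st["eef_rot"].round(4),st["contact_force"].round(1),st["q"].round(2))
E
```

```text
[0.5029 0.1325 0.0212] [ 9.973e-01  7.280e-02 -1.000e-04 -5.000e-04] [ 0.8  0.4 -0.8] [-0.18  0.93 -0.27  2.01  0.8   0.3  -2.55]
```

>>> move_arm(motion=[[1,0,0,0,0,0,1],[2,0,0,0,0,0,1],[3,0,0,0,0,0,1],[4,0,0,0,0,0,1]])

```text
clock: 9.2
tool_pos: [0.5046, 0.1327, 0.0212]
eef_rot: [0.997, 0.073, -0.002, 0.0]
contact_force: [-6.2, -0.3, 4.0]
opening: 0.271
finger_force: 25.0
```

>>> move_arm(motion=[[-0.5,0,0,0,0,0,0.5],[-0.5,0,0,0,0,0,0.5],[-0.5,0,0,0,0,0,0.5],[-0.5,0,-40,0,0,0,0.5],[-0.5,0,-100,0,0,0,0.5]])

```text
clock: 9.82
tool_pos: [0.5056, 0.1324, 0.1213]
eef_rot: [0.997, 0.073, -0.002, 0.0]
contact_force: [1.0, 1.0, 0.7]
opening: 0.5
finger_force: 0.0
```

>>> move_arm(motion=[[0,0,-50,0,0,0,1],[0,0,-90,0,0,0,1],[40,0,-90,0,0,0,1],[40,0,-90,0,0,0,1]])

```text
clock: 10.32
tool_pos: [0.5487, 0.1386, 0.2119]
eef_rot: [0.997, 0.071, 0.002, -0.001]
contact_force: [-0.7, -0.1, 0.0]
opening: 0.068
finger_force: 0.0
```

```bash
python3 - <<'E'
from h import *
s=eyes.snapshot("wrist");np.savez("w8.npz",**s);save(s,"w8.png",None,1.25)
print(delta([.647,.155,.17],np.radians(98.4)),r.get_state()["tool_pos"])
P=cloud(s);hs=cv2.cvtColor(s["frame"],cv2.COLOR_RGB2HSV)
m=(hs[...,0]>5)&(hs[...,0]<15)&(hs[...,1]>180)&(P[...,2]>.15)&(P[...,2]<.17);print("knob",P[m].mean(0),np.ptp(P[m],axis=0),m.sum())
E
```

```text
[array([101.8,  -2.1,  41.3]), array([-0.1, -0. , -0.1])] [0.54657319 0.13829045 0.21122299]
knob [0.64561978 0.15413437 0.1560916 ] [0.02174831 0.02075273 0.00790843] 1358
```

View pics/w8.png

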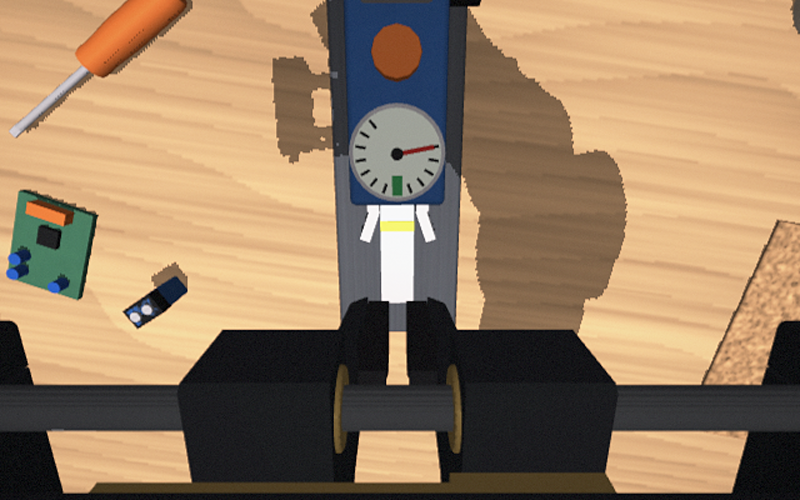

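The view shows the dial centre at (397,154) with the needle pointing to (437,147), the free position. The zero mark is at (397,186), the knob at (397,50), and the master is home between the rails.

>>> move_arm(motion=[[50,-1,0,0,0,0,1],[100,-2,0,0,0,0,1],[100,-2,25,0,0,0,1],[100,-2,45,0,0,0,1],[100,-2,50,0,0,0,1]])

```text
clock: 11.0
tool_pos: [0.6423, 0.1544, 0.1592]
eef_rot: [0.997, 0.073, -0.002, 0.0]
contact_force: [-0.2, -0.2, 0.2]
opening: 0.003
finger_force: 0.0
```

>>> move_arm(motion=[[0,0,5,0,0,0,1],[0,0,10,0,0,0,1],[0,0,15,0,0,0,1],[0,0,20,0,0,0,1],[0,0,25,0,0,0,1]])

```text
clock: 11.62
tool_pos: [0.6439, 0.1551, 0.1388]
eef_rot: [0.997, 0.073, 0.0, -0.0]
contact_force: [-5.5, -1.9, 11.6]
opening: 0.006
finger_force: 5.8
```

```bash
cat > d.py <<'E'
from h import *
import sys
s=eyes.snapshot("top");T0=dict(np.load("top0.npz"))
st=r.get_state();print(st["tool_pos"].round(4),st["contact_force"].round(1))
save(s,sys.argv[1]+".png",(205,120,260,200),7)
E
python3 d.py t1
```

```text
[0.6439 0.1551 0.138 ] [-4.8 -1.1  9.3]
```

View pics/t1.png

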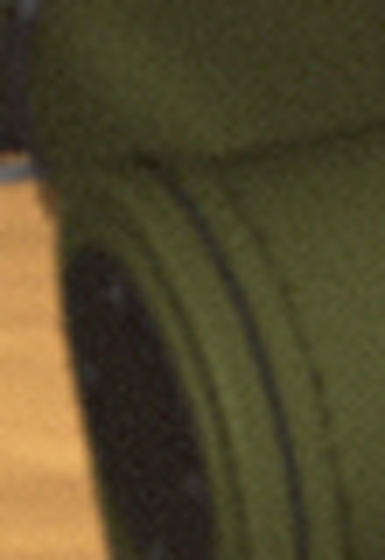

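The arm covers the dial in the top view, so I'll back off and read the dial numerically from the wrist camera.

>>> move_arm(motion=[[0,0,-40,0,0,0,1],[-50,0,-75,0,0,0,1],[-100,2,-75,0,0,0,1],[-100,2,-75,0,0,0,1]])

```text
clock: 12.18
tool_pos: [0.5412, 0.1373, 0.2121]
eef_rot: [0.997, 0.074, -0.002, 0.001]
contact_force: [1.6, 0.2, 0.3]
opening: 0.006
finger_force: 0.0
```

```bash
cat > dial.py <<'E'
from h import *
import sys
def read(s,d=None):
    P=cloud(s);hs=cv2.cvtColor(s["frame"],cv2.COLOR_RGB2HSV);H,S,V=[hs[...,i].astype(int) for i in range(3)]
    reg=(P[...,2]>.095)&(P[...,2]<.15)
    w=(reg&(S<70)&(V>110)).astype(np.uint8);n,l,st,c=cv2.connectedComponentsWithStats(w);k=1+np.argmax(st[1:,4])
    cn,_=cv2.findContours((l==k).astype(np.uint8),cv2.RETR_EXTERNAL,cv2.CHAIN_APPROX_NONE)
    (cx,cy),ax,_=cv2.fitEllipse(cv2.convexHull(cn[0]));z=np.median(P[l==k][:,2])
    near=(np.hypot(*(np.mgrid[:400,:640][::-1]-np.array([cx,cy])[:,None,None]))<max(ax)/2*.95)
    gr=near&(H>45)&(H<90)&(S>80);rd=near&((H<8)|(H>170))&(S>100)
    C=onz(s,cx,cy,z)[:2]
    def ang(m):
        v,u=np.nonzero(m);p=np.array([onz(s,a,b,z)[:2]-C for a,b in zip(u,v)]);return p
    g=ang(gr).mean(0);p=ang(rd);q=p[np.hypot(*p.T)>.006].mean(0)
    a=np.arctan2(q[1],q[0])-np.arctan2(g[1],g[0]);a=(a+np.pi)%(2*np.pi)-np.pi   # ccw seen from above
    print("dial c",np.round(C,4),"z",z.round(4),"diam px",np.round(ax,1),"n",gr.sum(),rd.sum(),"needle ccw of green deg",np.degrees(a).round(1),"plunger mm",round(5-a/.35,2))
if __name__=="__main__":
    if len(sys.argv)>2: s=dict(np.load(sys.argv[1]+".npz"))
    else:
        s=eyes.snapshot("wrist");np.savez(sys.argv[1]+".npz",**s);save(s,sys.argv[1]+".png",None,1.25)
    read(s)
    P=cloud(s);hs=cv2.cvtColor(s["frame"],cv2.COLOR_RGB2HSV)
    m=(hs[...,0]>5)&(hs[...,0]<15)&(hs[...,1]>180)&(P[...,2]>.11)&(P[...,2]<.17);print("knob",np.median(P[m],axis=0).round(4),np.percentile(P[m][:,2],90).round(4))
    st=r.get_state();print(st["tool_pos"].round(4),st["contact_force"].round(1),st["clock"])
E
python3 dial.py w8 old; python3 dial.py w9
```

```text
dial c [0.6034 0.1478] z 0.1406 diam px [76.5 78.1] n 121 87 needle ccw of green deg 96.4 plunger mm 0.19
knob [0.6456 0.1541 0.1561] 0.157
[0.5412 0.1373 0.2121] [1.6 0.2 0.3] 12.175
dial c [0.6033 0.1478] z 0.1215 diam px [71.  73.1] n 105 73 needle ccw of green deg 97.3 plunger mm 0.15
knob [0.6455 0.154  0.137 ] 0.1379
[0.5446 0.138  0.2123] [ 0.9 -0.7  0.2] 12.225
```

>>> move_arm(motion=[[50,-1,0,0,0,0,1],[100,-2,10,0,0,0,1],[100,-2,60,0,0,0,1],[100,-2,71,0,0,0,1],[100,-2,76,0,0,0,1]])

```text
clock: 12.85
tool_pos: [0.644, 0.1541, 0.1361]
eef_rot: [0.997, 0.072, -0.001, 0.001]
contact_force: [-6.7, -4.4, 12.4]
opening: 0.004
finger_force: 5.7
```

>>> move_arm(motion=[[0,0,3,0,0,0,1],[0,0,5,0,0,0,1],[0,0,5,0,0,0,1]])

```text
clock: 13.22
tool_pos: [0.644, 0.1541, 0.1328]
eef_rot: [0.997, 0.072, -0.0, 0.001]
contact_force: [-5.2, -4.0, 9.1]
opening: 0.004
finger_force: 4.5
```

>>> move_arm(motion=[[0,0,-40,0,0,0,1],[-50,1,-80,0,0,0,1],[-100,2,-80,0,0,0,1],[-100,2,-80,0,0,0,1]])

```text
clock: 13.72
tool_pos: [0.5417, 0.1376, 0.2117]
eef_rot: [0.997, 0.075, -0.001, 0.001]
contact_force: [0.7, 0.7, -0.0]
opening: 0.007
finger_force: 0.0
```

```bash
python3 dial.py w10
```

```text
dial c [0.6033 0.1479] z 0.1162 diam px [69.5 71.8] n 97 67 needle ccw of green deg 48.7 plunger mm 2.57
knob [0.6455 0.1541 0.1317] 0.1326
[0.5451 0.1383 0.2119] [1.2 0.2 0.3] 13.775
```

>>> move_arm(motion=[[50,-1,0,0,0,0,1],[100,-2,10,0,0,0,1],[100,-2,60,0,0,0,1],[100,-2,75,0,0,0,1],[100,-2,80,0,0,0,1]])

```text
clock: 14.4
tool_pos: [0.6446, 0.1545, 0.1312]
eef_rot: [0.997, 0.072, -0.001, 0.0]
contact_force: [-5.3, -3.3, 14.3]
opening: 0.002
finger_force: 6.7
```

>>> move_arm(motion=[[0,0,1.5,0,0,0,1],[0,0,2.7,0,0,0,1],[0,0,2.7,0,0,0,1]])

```text
clock: 14.78
tool_pos: [0.6446, 0.1545, 0.1306]
eef_rot: [0.997, 0.073, 0.0, 0.0]
contact_force: [-5.2, -1.7, 9.9]
opening: 0.006
finger_force: 5.1
```

>>> move_arm(motion=[[0,0,-40,0,0,0,1],[-50,1,-80,0,0,0,1],[-100,2,-80,0,0,0,1],[-100,2,-80,0,0,0,1]])

```text
clock: 15.28
tool_pos: [0.5417, 0.1376, 0.2092]
eef_rot: [0.997, 0.075, -0.001, 0.001]
contact_force: [0.5, -0.6, 0.3]
opening: 0.006
finger_force: 0.0
```

```bash
python3 dial.py w11
```

```text
dial c [0.6033 0.1479] z 0.1141 diam px [69.7 72. ] n 72 72 needle ccw of green deg 9.5 plunger mm 4.53
knob [0.6454 0.1541 0.1297] 0.1306
[0.5452 0.1384 0.2093] [-0.  -0.9 -0.2] 15.325
```

```bash
python3 - <<'E'
from h import *
for n in("w8","w9","w10","w11"):
    s=dict(np.load(n+".npz"));P=cloud(s);hs=cv2.cvtColor(s["frame"],cv2.COLOR_RGB2HSV);H,S,V=[hs[...,i].astype(int) for i in range(3)]
    z={"w8":.1406,"w9":.1215,"w10":.1162,"w11":.1141}[n]
    m=(P[...,2]>.095)&(P[...,2]<.15)&((H<8)|(H>170))&(S>100)
    v,u=np.nonzero(m);p=np.array([onz(s,a,b,z)[:2] for a,b in zip(u,v)])-[.6033,.1479]
    p=p[np.hypot(*p.T)<.021];f=cv2.fitLine((p*1e3).astype(np.float32),2,0,.1,.01).ravel();d=f[:2]*np.sign(f[:2]@p.mean(0))
    print(n,np.degrees(np.arctan2(d[1],d[0])).round(1))
E
```

```text
w8 -70.5
w9 -71.0
w10 -120.6
w11 -161.9
```

>>> move_arm(motion=[[-41,0,0,0,0,0,0.45],[-41,0,40,0,0,0,0.45],[-41,0,90,0,0,0,0.45],[-41,0,110,0,0,0,0.45],[-41,0,110,0,0,0,0.45]])

```text
clock: 15.95
tool_pos: [0.5066, 0.1332, 0.0967]
eef_rot: [0.997, 0.073, -0.0, -0.0]
contact_force: [-0.1, -1.0, 0.1]
opening: 0.539
finger_force: 0.0
```

```bash
python3 - <<'E'
from h import *
print(delta([.5046,.1327,.0212],np.radians(98.4)))
E
```

```text
[array([-2.1,  0.3, 75.5]), array([-0. ,  0. , -0.1])]
```

>>> move_arm(motion=[[-2,0,40,0,0,0,0.45],[-2,0,65,0,0,0,0.45],[-2,0,75,0,0,0,0.45],[-2,0,75,0,0,0,1],[-2,0,75,0,0,0,1]], newtons=45)

```text
clock: 16.58
tool_pos: [0.5044, 0.1329, 0.0237]
eef_rot: [0.997, 0.073, 0.001, -0.001]
contact_force: [0.1, 0.2, -0.0]
opening: 0.348
finger_force: 0.0
```

>>> move_arm(motion=[[0,0,0,0,0,0,1],[0,0,0,0,0,0,1],[0,0,0,0,0,0,1]])

```text
clock: 16.95
tool_pos: [0.5042, 0.1327, 0.0236]
eef_rot: [0.997, 0.073, 0.001, -0.001]
contact_force: [1.3, 0.4, 6.9]
opening: 0.267
finger_force: 45.0
```

>>> move_arm(motion=[[-8,0,0,0,0,0,1],[-20,0,0,0,0,0,1],[-34,0,0,0,0,0,1],[-48,0,0,0,0,0,1],[-60,0,0,0,0,0,1]])

```text
clock: 17.58
tool_pos: [0.4459, 0.1248, 0.0236]
eef_rot: [0.997, 0.073, 0.002, -0.002]
contact_force: [3.6, 0.9, 2.4]
opening: 0.267
finger_force: 45.0
```

>>> move_arm(motion=[[-5,0,0,0,0,0,1],[-7,0,-10,0,0,0,1],[-9,0,-30,0,0,0,1],[-12,0,-70,0,0,0,1],[-15,0,-120,0,0,0,1]])

```text
clock: 18.2
tool_pos: [0.4272, 0.1205, 0.1434]
eef_rot: [0.997, 0.073, -0.002, 0.0]
contact_force: [1.3, 0.1, -3.8]
opening: 0.269
finger_force: 45.0
```

```bash
python3 - <<'E'
from h import *
st=r.get_state();print(st["q"].round(2),st["clock"],st["tool_pos"])
# master back: centre at its old place; grasp 55 mm behind
print(delta([.420,-.222,.15],np.radians(87)))
E
```

```text
[-0.1   0.67 -0.43  2.18  0.66  0.43 -2.5 ] 18.2 [0.42722872 0.12045632 0.14337186]
[array([-57. , 337.8,  -6.2]), array([ 0.1,  0.2, 11.4])]
```

>>> move_arm(motion=[[-10,60,-6,0,0,2,1],[-20,120,-6,0,0,4,1],[-30,180,-6,0,0,7,1],[-40,240,-6,0,0,10,1],[-50,295,-6,0,0,11.4,1]])

```text
clock: 18.82
tool_pos: [0.4205, -0.1799, 0.1484]
eef_rot: [1.0, -0.028, -0.001, -0.0]
contact_force: [0.4, 0.6, -3.5]
opening: 0.268
finger_force: 45.0
```

```bash
python3 - <<'E'
from h import *
print(delta([.421,-.215,.0136],np.radians(87)))
E
```

```text
[array([  2.8,  35.2, 134.7]), array([-0.1,  0.1, -0.2])]
```

Lower gently; the bar levels itself as it touches the mat.

>>> move_arm(motion=[[3,35,40,0,0,0,1],[3,35,85,0,0,0,1],[3,35,110,0,0,0,1],[3,35,120,0,0,0,1],[3,35,126,0,0,0,1]])

```text
clock: 19.45
tool_pos: [0.4233, -0.2124, 0.0223]
eef_rot: [1.0, -0.027, -0.0, -0.001]
contact_force: [0.3, -0.1, -3.2]
opening: 0.267
finger_force: 45.0
```

>>> move_arm(motion=[[0,0,3,0,0,0,1],[0,0,6,0,0,0,1],[0,0,8.5,0,0,0,1],[0,0,8.5,0,0,0,1]])

```text
clock: 19.95
tool_pos: [0.4238, -0.2128, 0.014]
eef_rot: [1.0, -0.027, 0.0, -0.0]
contact_force: [0.7, -0.3, -2.2]
opening: 0.269
finger_force: 45.0
```

>>> move_arm(motion=[[0,0,0.5,0,0,0,0.5],[0,0,0.5,0,0,0,0.5],[0,0,0,0,0,0,0.5],[0,0,0,0,0,0,0.5],[0,0,-40,0,0,0,0.5]])

```text
clock: 20.58
tool_pos: [0.4223, -0.2121, 0.0525]
eef_rot: [1.0, -0.026, -0.003, -0.001]
contact_force: [-0.7, -0.4, -0.8]
opening: 0.5
finger_force: 0.0
```

>>> move_arm(motion=[[0,0,-60,0,0,0,0.3],[0,40,-120,0,0,0,0.3],[0,80,-150,0,0,0,0.3],[0,80,-150,0,0,0,0.3]])

```text
clock: 21.08
tool_pos: [0.4194, -0.2979, 0.206]
eef_rot: [1.0, -0.031, 0.002, 0.002]
contact_force: [-0.2, 0.3, -1.6]
opening: 0.697
finger_force: 0.0
```

```bash
python3 - <<'E'
from h import *
s=eyes.snapshot("wrist");np.savez("w12.npz",**s);save(s,"w12.png")
st=r.get_state();print(st["tool_pos"].round(4))
P=cloud(s);Z=P[...,2]
reg=(Z>.034)&(Z<.06)&(np.arange(400)[:,None]<300)
n,l,stt,c=cv2.connectedComponentsWithStats(reg.astype(np.uint8))
for k in range(1,n):
    if stt[k,4]<500: continue
    q=P[l==k];f=cv2.minAreaRect((q[:,:2]*1e3).astype(np.float32));print(stt[k],np.round(f[0],1),np.round(f[1],1),round(f[2],1),"z",np.percentile(q[:,2],[5,50,95]).round(4),"tail x",q[:,0].min().round(4))
    for a,b in((.4,.44),(.44,.48),(.48,.51)):
        e=q[(q[:,0]>a)&(q[:,0]<b)];print(np.median(e,0).round(4) if len(e) else None)
print(delta([.411,-.307,.0116],np.radians(87.6)))
E
```

```text
[ 0.4189 -0.2949  0.2046]
[ 199   40   41  157 4419] [ 471.2 -214.1] [ 25.2 134.5] 86.7 z [0.036  0.0395 0.0408] tail x 0.4034
[ 0.4222 -0.2125  0.0395]
[ 0.4607 -0.2143  0.0396]
[ 0.4954 -0.2162  0.0397]
[ 314   46   29  160 4339] [ 459.2 -309.5] [ 24.1 137.8] 87.5 z [0.037  0.0415 0.0427] tail x 0.3906
[ 0.4206 -0.308   0.0416]
[ 0.4605 -0.3096  0.0416]
[ 0.4954 -0.3112  0.0416]
[ 570   55   70   45 2002] [ 488.2 -548.5] [24.3 56.9] 9.5 z [0.036  0.0374 0.0387] tail x 0.472
None
[ 0.4775 -0.5358  0.0374]
[ 0.4902 -0.5499  0.0375]
[ 461  208  179   91 3023] [ 321.6 -522.4] [ 60.3 170.6] 11.4 z [0.0354 0.0477 0.059 ] tail x 0.2782
None
None
None
[271 279  39  21 652] [ 298.4 -262.6] [25. 34.] 5.2 z [0.0353 0.0506 0.0538] tail x 0.2875
None
None
None
[array([ -7.5,  12.3, 193. ]), array([ 0.1, -0.1, -0.9])]
```

View pics/w12.png

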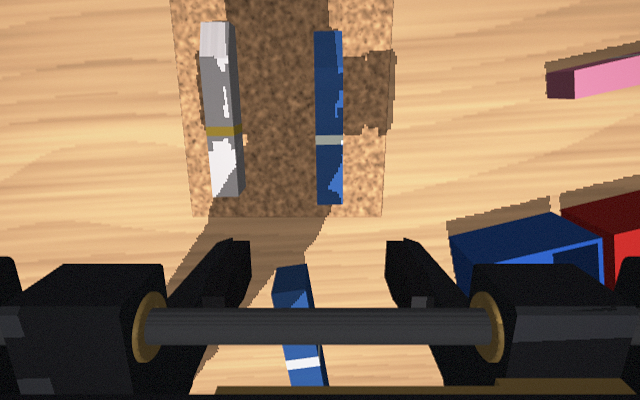

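The master (band at (223,131)) lies flat on the mat. The spacer is at (328,120). Next I'll grasp the spacer near its tail.

>>> move_arm(motion=[[-5,12.5,60,0,0,-0.9,0.3],[-5,12.5,120,0,0,-0.9,0.3],[-5,12.5,165,0,0,-0.9,0.3],[-5,12.5,185,0,0,-0.9,0.3],[-5,12.5,193,0,0,-0.9,0.4]])

```text
clock: 21.75
tool_pos: [0.4127, -0.3023, 0.0089]
eef_rot: [1.0, -0.017, -0.002, -0.002]
contact_force: [0.7, 0.4, -0.6]
opening: 0.615
finger_force: 0.0
```

>>> move_arm(motion=[[0,0,0,0,0,0,1],[0,0,0,0,0,0,1],[0,0,0,0,0,0,1],[0,0,0,0,0,0,1],[0,0,0,0,0,0,1]], newtons=45)

```text
clock: 22.38
tool_pos: [0.4139, -0.3055, 0.0116]
eef_rot: [1.0, -0.019, 0.0, 0.0]
contact_force: [-0.6, -1.4, 7.3]
opening: 0.268
finger_force: 44.6
```

>>> move_arm(motion=[[0,0,0,0,0,0,1],[0,0,0,0,0,0,1]])

```text
clock: 22.62
tool_pos: [0.4139, -0.3055, 0.0115]
eef_rot: [1.0, -0.019, 0.0, 0.0]
contact_force: [-0.6, -0.5, 6.3]
opening: 0.275
finger_force: 44.6
```

>>> move_arm(motion=[[0,0,-40,0,0,0,1],[2,-10,-100,0,0,0,1],[5,-60,-135,0,0,-3,1],[10,-120,-140,0,0,-6,1],[14,-180,-140,0,0,-10.6,1]])

```text
clock: 23.25
tool_pos: [0.4344, -0.1242, 0.1516]
eef_rot: [0.997, 0.074, 0.001, -0.0]
contact_force: [0.7, 0.4, -3.7]
opening: 0.269
finger_force: 45.0
```

```bash
python3 - <<'E'
from h import *
print(delta([.437,.1235,.15],np.radians(98.4)))
E
```

```text
[array([  39.1, -244.6,    1.8]), array([-0. , -0.1,  0.1])]
```

>>> move_arm(motion=[[10,-60,0,0,0,0,1],[20,-120,0,0,0,0,1],[30,-180,0,0,0,0,1],[37,-230,0,0,0,0,1],[39,-244.5,10,0,0,0,1]])

```text
clock: 23.88
tool_pos: [0.437, 0.1269, 0.1416]
eef_rot: [0.997, 0.077, 0.001, -0.002]
contact_force: [0.3, -1.9, -2.9]
opening: 0.267
finger_force: 45.0
```

>>> move_arm(motion=[[0,0,50,0,0,0,1],[0,0,85,0,0,0,1],[0,0,92,0,0,0,1],[0,0,92,0,0,0,1]])

```text
clock: 24.38
tool_pos: [0.4368, 0.1224, 0.0492]
eef_rot: [0.997, 0.074, -0.0, -0.0]
contact_force: [1.0, 0.5, -2.4]
opening: 0.267
finger_force: 45.0
```

```bash
python3 m.py w13
```

```text
[0.4372 0.1225 0.0498] [ 9.973e-01  7.360e-02  1.000e-04 -8.000e-04] [ 0.8  0.6 -3.9] [-0.29  0.85 -0.14  2.21  0.84  0.14 -2.64]
plate (np.float32(8.17), np.float32(179.3)) (np.float32(8.39), np.float32(80.2))
bar (np.float32(8.11), np.float32(129.6)) [(np.float64(534.0), np.float64(76.8)), (np.float64(524.0), np.float64(77.2)), (np.float64(513.0), np.float64(77.4)), (np.float64(502.0), np.float64(77.6)), (np.float64(491.0), np.float64(77.6)), (np.float64(478.0), np.float64(78.1)), (np.float64(465.0), np.float64(78.5)), (np.float64(452.0), np.float64(78.8))]
```

>>> move_arm(motion=[[2,0,8,0,0,0,1],[3,0,15,0,0,0,1],[4,0,21,0,0,0,1],[5,0,25,0,0,0,1],[6,0,28,0,0,0,1]])

```text
clock: 25.05
tool_pos: [0.4424, 0.1229, 0.0214]
eef_rot: [0.997, 0.074, -0.0, -0.0]
contact_force: [-8.1, 0.3, 42.5]
opening: 0.267
finger_force: 45.0
```

```bash
python3 m.py w14
```

```text
[0.4424 0.1228 0.0216] [ 9.973e-01  7.370e-02 -2.000e-04 -2.000e-04] [-2.1 -1.3  1. ] [-0.34  0.91 -0.06  2.2   0.85  0.06 -2.64]
plate (np.float32(8.41), np.float32(179.0)) (np.float32(8.32), np.float32(80.5))
bar (np.float32(8.1), np.float32(129.3)) [(np.float64(539.0), np.float64(51.7)), (np.float64(529.0), np.float64(51.6)), (np.float64(519.0), np.float64(51.5)), (np.float64(508.0), np.float64(51.7)), (np.float64(496.0), np.float64(51.4)), (np.float64(484.0), np.float64(51.4)), (np.float64(471.0), np.float64(51.4)), (np.float64(458.0), np.float64(51.5))]
```

>>> move_arm(motion=[[5,0,0,0,0,0,1],[12,0,0,0,0,0,1],[19,0,0,0,0,0,1],[25,0,0,0,0,0,1],[30,0,0,0,0,0,1]])

```text
clock: 25.72
tool_pos: [0.4712, 0.1268, 0.0216]
eef_rot: [0.997, 0.074, -0.001, 0.0]
contact_force: [-5.0, -0.8, 7.1]
opening: 0.266
finger_force: 45.0
```

>>> move_arm(motion=[[4,0,0,0,0,0,1],[8,0,0,0,0,0,1],[13,0,0,0,0,0,1],[19,0,0,0,0,0,1],[25,0,0,0,0,0,1]])

```text
clock: 26.35
tool_pos: [0.4923, 0.1295, 0.0216]
eef_rot: [0.997, 0.074, -0.004, 0.001]
contact_force: [-11.6, -1.6, 12.7]
opening: 0.269
finger_force: 45.0
```

```bash
python3 m.py w15
```

```text
[0.4942 0.13   0.0216] [ 9.973e-01  7.400e-02 -2.700e-03  8.000e-04] [-5.8 -0.8  7.8] [-0.19  0.93 -0.26  2.03  0.8   0.29 -2.55]
plate (np.float32(8.89), np.float32(178.3)) (np.float32(8.4), np.float32(80.3))
bar (np.float32(8.38), np.float32(128.8)) [(np.float64(578.0), np.float64(103.6)), (np.float64(575.0), np.float64(88.0)), (np.float64(569.0), np.float64(51.7)), (np.float64(558.0), np.float64(51.7)), (np.float64(547.0), np.float64(51.5)), (np.float64(534.0), np.float64(51.5)), (np.float64(521.0), np.float64(51.5)), (np.float64(508.0), np.float64(51.5))]
```

>>> move_arm(motion=[[2,0,0,0,0,0,1],[4,0,0,0,0,0,1],[6,0,0,0,0,0,1],[8,0,0,0,0,0,1],[8,0,0,0,0,0,1]])

```text
clock: 27.02
tool_pos: [0.5018, 0.1311, 0.0216]
eef_rot: [0.997, 0.074, -0.003, 0.001]
contact_force: [-7.3, -1.2, 9.7]
opening: 0.27
finger_force: 45.0
```

>>> move_arm(motion=[[1,0,0,0,0,0,1],[2,0,0,0,0,0,1],[3,0,0,0,0,0,1],[3,0,0,0,0,0,1]])

```text
clock: 27.52
tool_pos: [0.5045, 0.1316, 0.0216]
eef_rot: [0.997, 0.074, -0.003, 0.001]
contact_force: [-8.4, -1.6, 11.4]
opening: 0.27
finger_force: 45.0
```

>>> move_arm(motion=[[1,0,0,0,0,0,1],[2,0,0,0,0,0,1],[2,0,0,0,0,0,1]])

```text
clock: 27.9
tool_pos: [0.5065, 0.1319, 0.0216]
eef_rot: [0.997, 0.074, -0.003, 0.001]
contact_force: [-9.3, -1.8, 11.0]
opening: 0.268
finger_force: 45.0
```

>>> move_arm(motion=[[0.7,0,0,0,0,0,1],[1.4,0,0,0,0,0,1],[1.4,0,0,0,0,0,1]])

```text
clock: 28.28
tool_pos: [0.5073, 0.132, 0.0216]
eef_rot: [0.997, 0.074, -0.003, 0.001]
contact_force: [-10.6, -1.5, 12.5]
opening: 0.275
finger_force: 45.0
```

>>> move_arm(motion=[[0.8,0,0,0,0,0,1],[1.5,0,0,0,0,0,1],[1.5,0,0,0,0,0,1]])

```text
clock: 28.65
tool_pos: [0.5074, 0.132, 0.0216]
eef_rot: [0.997, 0.074, -0.005, 0.001]
contact_force: [-12.6, -2.5, 15.2]
opening: 0.267
finger_force: 45.0
```

Against the stop. I'll ease off, release, rise and read the dial.

>>> move_arm(motion=[[-1.5,0,0,0,0,0,1],[-2,0,0,0,0,0,0.5],[-2,0,0,0,0,0,0.5],[-2,0,0,0,0,0,0.5],[-2,0,-40,0,0,0,0.5]])

```text
clock: 29.28
tool_pos: [0.5099, 0.1327, 0.0595]
eef_rot: [0.997, 0.074, -0.002, 0.0]
contact_force: [0.8, -0.4, 0.4]
opening: 0.501
finger_force: 0.0
```

>>> move_arm(motion=[[0,0,-60,0,0,0,0.5],[0,0,-120,0,0,0,0.5],[0,0,-155,0,0,0,0.6],[40,0,-155,0,0,0,0.8],[40,0,-155,0,0,0,0.8]])

```text
clock: 29.9
tool_pos: [0.5535, 0.1388, 0.2166]
eef_rot: [0.997, 0.072, 0.002, -0.001]
contact_force: [-0.7, 0.3, -0.4]
opening: 0.209
finger_force: 0.0
```

```bash
python3 dial.py w16; python3 - <<'E'
from h import *
s=dict(np.load("w16.npz"));t=eyes.snapshot("top")
o=np.array([.5895,.1463]);th=np.radians(8.4);X=np.array([np.cos(th),np.sin(th)]);Y=np.array([-X[1],X[0]])
P=cloud(s);hs=cv2.cvtColor(s["frame"],cv2.COLOR_RGB2HSV)
q=(P[...,:2]-o);sx=q@X;sy=q@Y
m=(abs(sy)<.02)&(sx<-.025)&(sx>-.13)&(P[...,2]>.045)&(P[...,2]<.06)
print("spacer top: tail x",np.percentile(sx[m],1).round(4),"y",np.percentile(sy[m],[2,50,98]).round(4),"z",np.median(P[m][:,2]).round(4),m.sum())
s8=dict(np.load("w8.npz"));P=cloud(s8);q=(P[...,:2]-o);sx=q@X;sy=q@Y
m=(abs(sy)<.02)&(sx<-.025)&(sx>-.13)&(P[...,2]>.043)&(P[...,2]<.06)
print("master then: tail x",np.percentile(sx[m],1).round(4),"y",np.percentile(sy[m],[2,50,98]).round(4))
E
```

```text
dial c [0.6032 0.1479] z 0.1141 diam px [67.  68.7] n 91 62 needle ccw of green deg -28.9 plunger mm 6.44
knob [0.6459 0.1541 0.1297] 0.1306
[0.5514 0.1386 0.2159] [-0.1  1.1 -0.7] 29.95
spacer top: tail x -0.1054 y [-0.0125 -0.0011  0.0105] z 0.0516 2137
master then: tail x -0.1052 y [-0.0116  0.0002  0.0116]
```

```bash
python3 -c "
from plant import finish_job
print(finish_job())"
```

```text
the job is handed in; nothing more can be done
None
```

The job is handed in: I zeroed the head on the master (the dial read about 4.5 mm of plunger, where zero is 5), laid the master back flat on the mat, and left the spacer home against the stop reading about 6.4 mm, with everything released at about 30 s.

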